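# Two-edge drive scan at the recovery bench

## Task

Take the drive with the red suction lifter and lay it flat on the bench with its yellow-labelled long side flush against the black window of the grey edge scanner and centred on it, and keep it there for a second while the label is read. Then turn the drive a quarter turn, so that its connector end is flush against the window and centred on it, and leave it there, lying flat and let go. Leave the drive with the black lifter and the rubber blower where they are.

Things in the scene. Friction and masses are not known exactly. Their poses are not given: they have to be found in the camera images.
- drive_grip (a point): centre of the red grip block (16 along x, 44 along y, 28 tall) of the suction lifter on the loose silver drive (100 x 70 x 15 mm, lying flat, 170 g) to be scanned; 50 mm above the drive's underside, over its centre. x points to the connector end (black strip, brass contacts; face 50 mm off), y to the yellow-labelled long side (face 35 mm off; label folded onto the lid), z up.
- window (a point): centre of the black window (116 wide) in the flat upright front of the edge scanner, a low grey unit fixed to the bench, 90 deep, 160 wide, only 22 mm tall; white tick on the top edge at mid-window. Point in the plane of the front, 7.5 mm above the bench (z = 0). x points level into the scanner, square to its front (the drive goes on the -x side), y along the front, z up.
- other_drive_grip (a point): centre of the black grip block on the other drive, to be left alone: same shape, size, point and axes as the first drive, but with a black lifter and a blue label.
- blower: terracotta-coloured rubber blower bulb standing with its nozzle up, 68 mm diameter, 125 mm tall, to be left alone; origin at the centre of its underside, z up.
Not all that is in view belongs to the job. Leave any green or purple look-alike of the part that bears drive_grip alone.

How it is judged (in metres and radians):
On the way:
1. the drive lies flat with its yellow-labelled long side against the window and is kept there a moment (y of window in the frame of drive_grip between 0.028 and 0.047 m and x of window in the frame of drive_grip between -0.022 and 0.022 m and angle between the y axis of drive_grip and the x axis of window, either way round below 0.175 rad and height (world z) of drive_grip below 0.062 m and angle between drive_grip's own z axis and vertical below 0.15 rad), for 0.5 s.
At the end, for the whole second after the job is handed in: The drive lies flat, let go, connector end within 12 mm of the scanner's face, centred on the window within 22 mm, square to the face within 10 degrees, the label side having been kept there likewise for 0.5 s before; the other drive and the blower within 20 mm of where they stood (x of window in the frame of drive_grip between 0.043 and 0.062 m and y of window in the frame of drive_grip between -0.022 and 0.022 m and angle between the x axis of drive_grip and the x axis of window, either way round below 0.175 rad and angle between drive_grip's own z axis and vertical below 0.15 rad and height (world z) of drive_grip below 0.056 m and distance of each of other_drive_grip, blower from where it was at the start of the episode below 0.02 m); the robot touches nothing.
It fails at once if the other drive is moved (distance of other_drive_grip from where it was at the start of the episode above 0.02 m).
It fails at once if the blower is moved or knocked over (distance of blower from where it was at the start of the episode above 0.02 m or angle between blower's own z axis and vertical above 0.5 rad).
It also fails if it takes over 53 s, if anything falls off the work surface, if the arm or the gripper's body presses on something with over 40 N, if the wrist force passes 120 N, or if a joint passes its speed limit or range.

## Robot

A 6-joint arm with a two-finger parallel gripper is mounted at the origin on the work surface. World frame = base frame: x ahead of the robot, y to its left, z up, the work surface at z = 0. Lengths are in m, angles in degrees, forces in N, time in s.
With the tool pointing down it reaches from about 0.375 to 0.9 m from the base axis. Payload 3.1 kg.
Tool frame: the origin (TCP) lies midway between the tips of the shut fingers; the grasp point (between the pads) lies 19 mm behind it; z points along the fingers, y is the line along which they close (so a half turn about z gives the same grasp; the last joint's range is limited). The gripper opens to 87 mm and grips with 3 to 60 N. Pads are 19 mm wide; open, the fingers measure 117 mm over their backs; the gripper's body (75 mm by 190 mm) begins 51 mm behind the grasp point.
Start: joints at [-86.03, 30.224, 82.088, -0, 67.689, -10.227], TCP at [0.153, -0.606, 0.223] pointing down, gripper open.
Joint ranges: [-176.69, 176.69], [-43.24, 126.21], [12.49, 139.97], [-82, 262], [0, 151.66], [-163.58, 163.58]. Speed limits (degrees/s): [159.86, 159.86, 180, 180, 180, 180].

## Interface

Orientations are given as a 3x3 rotation matrix whose columns are the frame's x, y, z axes.
In Python, from rig import read_state, capture, camera_info, hand_in gives the robot as it stands.
- The arm moves only by the tool drive_tool, never from a script. Its argument "motion" is a list of rows, each a list of 2 entries, a list of its own where there are three numbers: the shift along the tool's x, y, z in mm, then the turn, a rotation vector about the tool's x, y, z in rad. A call has 1 to 5 rows; each row shifts and turns the commanded pose from where the row before left it, along the tool's axes as they then stand; what a row does not reach is not made up. A row lasts 1/10 s, in which the tool goes at most 50 mm and 8.59 degrees, less where a joint would pass 70% of its speed; a pose out of reach is approached as far as the arm can. A call is refused whole if a number of a shift passes 50 or a number of a turn 0.15, either way. A call with a gripper value outside its range is refused whole. "gripper" is the opening, from 0 (shut) to 1 (fully open), set as the call begins (left out, the last holds). The fingers move at their own pace and stop on an object; the grip force is fixed at half the most. Time passes only in rows, so rows that do not move let the fingers close. It gives the time, the measured TCP pose, the force, the opening and the grip force at its end, in the units of the state.
- read_state(): the state, without advancing time (a new reading comes with each control period).
- capture(name): name is "scene" or "top" or "wrist"; returns the picture (384x512x3 uint8, red, green, blue); there is no depth.
- camera_info(name): a dict with "fovy" (degrees; the focal length in pixels is half the picture's height over the tangent of half this angle, whatever the lens; pixels are square), "cx", "cy" (the principal point, pixels), "xyz" and "orientation" of the camera in the world; the wrist camera has in their place "T_tool_cam" (4x4, takes a point from camera to tool coordinates, whose origin is the TCP and whose axes are the flange's). Camera axes: x right, y down, z forward; pixel columns grow to the right and rows downward; lengths in m; the calibration is good to about 2 mm. A picture is of the moment at which its call begins: read the wrist's pose just before it. camera_info takes no time and is no camera call.
- hand_in(): hands the job in; it is judged then, once.
The state is a dict: "time_s": time; "joint_positions": joint angles; "qvel": joint speeds; "tau": joint torques, N m; "position": TCP position; "tcp_rot": TCP orientation; "force": force on the tool from outside, world axes, zero at the start; "moment": the same for the moment, N m; "opening": opening from 0.0 (shut) to 1.0 (fully open); "grasp_force": force on a finger pad.
Only numpy, scipy, OpenCV 4.12 (cv2) and the standard library are available. Lean on these libraries where they do the work, as an engineer would, in place of code of your own. Each camera call takes 0.05 s, during which the arm holds its last target. There are 200 camera calls.

## Working session

There is one attempt and no reset: what is moved stays moved. The work goes in short steps, Python scripts to look and compute and a tool call to move; the robot and the scene stay as the last step left them, time stands still between calls to the robot, and variables do not carry over. Pictures are saved under pics/ and viewed, at most 10 in all, crops included, and the job is handed in when it is done.

Besides the shell and the picture viewer there is one more tool, called as name(argument=value, ...), one argument or row to a line, values as JSON. drive_tool: Moves the arm, as the interface text tells. Its arguments: {"type":"object","properties":{"motion":{"type":"array","items":{"type":"array"}},"gripper":{"type":"number"}},"required":["motion"]}

```bash
mkdir -p pics; ls
python3 - <<'E'
from rig import *
import cv2
for n in("top","scene"):
    cv2.imwrite(f"pics/{n}0.png",capture(n)[:,:,::-1]); print(n,camera_info(n))
print(camera_info("wrist")); print(read_state())
E
```

```text
pics
top {'fovy': 44.865860487972654, 'cx': 255.10175366269448, 'cy': 191.34601781247238, 'xyz': array([0.37581659, 0.0095039 , 1.20521328]), 'orientation': array([[-0.01407758, -0.99256153,  0.12092736],
       [-0.99932944,  0.01805453,  0.03185457],
       [-0.03380091, -0.12039784, -0.99215012]])}
scene {'fovy': 46.72544731104942, 'cx': 256.83496667348794, 'cy': 190.03260880773652, 'xyz': array([1.10106376, 0.6975073 , 0.87492495]), 'orientation': array([[-0.75668737,  0.44760883, -0.47651921],
       [ 0.65375595,  0.5122165 , -0.5569896 ],
       [-0.00523246, -0.73299427, -0.68021469]])}
{'fovy': 71.59656955985041, 'cx': 256.7878582208198, 'cy': 187.41379431687565, 'T_tool_cam': array([[-5.92925670e-04, -9.52082008e-01, -3.05842277e-01,
         8.32835445e-02],
       [ 9.99999736e-01, -4.36403500e-04, -5.80147371e-04,
        -8.57504138e-04],
       [ 4.18877234e-04, -3.05842540e-01,  9.52082016e-01,
        -1.62442824e-01],
       [ 0.00000000e+00,  0.00000000e+00,  0.00000000e+00,
         1.00000000e+00]])}
{'time_s': 0.1, 'joint_positions': array([-8.60286002e+01,  3.02733022e+01,  8.21482724e+01,  4.62401200e-04,
        6.76889349e+01, -1.02259538e+01]), 'qvel': array([-0.05946452, -0.16207027, -0.18826232,  0.03195699,  0.06024637,
       -0.02814988]), 'tau': array([-3.55431657e-04, -4.40986562e+01, -1.77150124e+01,  6.35505212e-02,
        5.34171949e-02, -3.53212636e-05]), 'position': array([ 0.15328852, -0.6052419 ,  0.22167739]), 'tcp_rot': array([[ 9.69457455e-01,  2.45259511e-01, -1.26134331e-04],
       [ 2.45259295e-01, -9.69455607e-01,  1.92463982e-03],
       [ 3.49754588e-04, -1.89679204e-03, -9.99998140e-01]]), 'force': array([0.2882893 , 0.42117037, 0.31730464]), 'moment': array([ 0.05670756, -0.02188307, -0.03279189]), 'grasp_force': 0.0, 'opening': 1.0022126348887885}
```

View pics/top0.png

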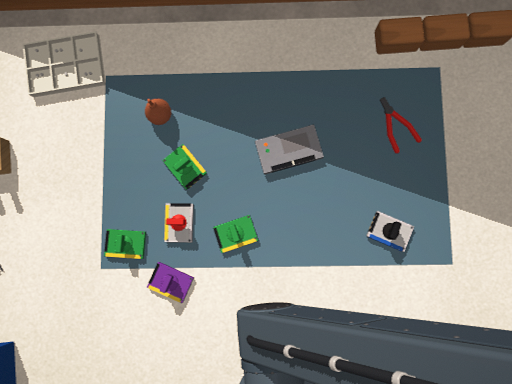

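View pics/scene0.png

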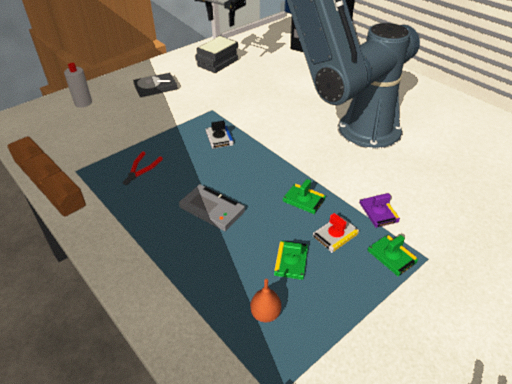

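```bash
cat > h.py <<'E'
import numpy as np,cv2
from rig import *
def cam(n,s=None):
    c=camera_info(n);f=192/np.tan(np.radians(c["fovy"]/2))
    if n!="wrist": return f,c["cx"],c["cy"],np.array(c["xyz"]),np.array(c["orientation"])
    T=np.array(c["T_tool_cam"]);R=np.array(s["tcp_rot"])
    return f,c["cx"],c["cy"],np.array(s["position"])+R@T[:3,3],R@T[:3,:3]
def ray(C,uv,z):
    f,cx,cy,p,R=C;d=R@np.array([(uv[0]-cx)/f,(uv[1]-cy)/f,1]);return p+d*(z-p[2])/d[2]
def proj(C,P):
    f,cx,cy,p,R=C;q=R.T@(np.array(P)-p);return np.array([cx+f*q[0]/q[2],cy+f*q[1]/q[2]])
def blobs(im,lo,hi,amin=15):
    h=cv2.cvtColor(im,cv2.COLOR_RGB2HSV);m=cv2.inRange(h,lo,hi)
    if lo[0]==0: m|=cv2.inRange(h,(174,lo[1],lo[2]),(180,255,255))
    n,l,st,ce=cv2.connectedComponentsWithStats(m)
    return [(st[i,4],ce[i],l==i) for i in range(1,n) if st[i,4]>=amin]
E
python3 - <<'E'
from h import *
im=cv2.imread("pics/top0.png")[:,:,::-1].copy();C=cam("top")
for nm,lo,hi,z in(("red",(0,200,120),(5,255,255),.06),("yel",(22,150,120),(32,255,255),.012)):
    for a,c,m in blobs(im,lo,hi):
        print(nm,a,c.round(1),ray(C,c,z).round(3))
for nm,uv,z in(("winL",(272,171),.022),("winR",(316,159),.022),("tick",(293,163),.022),("other",(391,231),.05),("blower",(158,112),.05)):
    print(nm,ray(C,uv,z).round(3))
a=cv2.resize(im[190:260,95:195],None,fx=4,fy=4,interpolation=cv2.INTER_CUBIC)
b=cv2.resize(im[115:185,245:345],None,fx=4,fy=4,interpolation=cv2.INTER_CUBIC)
cv2.imwrite("pics/crop1.png",np.hstack([a,b])[:,:,::-1])
E
```

```text
red 311 [398.8 129.1] [ 0.665 -0.315  0.06 ]
red 178 [176.7 222.3] [0.442 0.242 0.06 ]
yel 123 [193.1 159. ] [0.609 0.209 0.012]
yel 32 [166.7 210.6] [0.475 0.278 0.012]
yel 45 [166.  231.7] [0.421 0.279 0.012]
yel 129 [238.3 245. ] [0.384 0.093 0.012]
yel 125 [122.2 255.5] [0.362 0.392 0.012]
yel 98 [164.1 293.4] [0.265 0.282 0.012]
winL [0.572 0.003 0.022]
winR [ 0.601 -0.111  0.022]
tick [ 0.592 -0.051  0.022]
other [ 0.413 -0.286  0.05 ]
blower [0.727 0.294 0.05 ]
```

View pics/crop1.png

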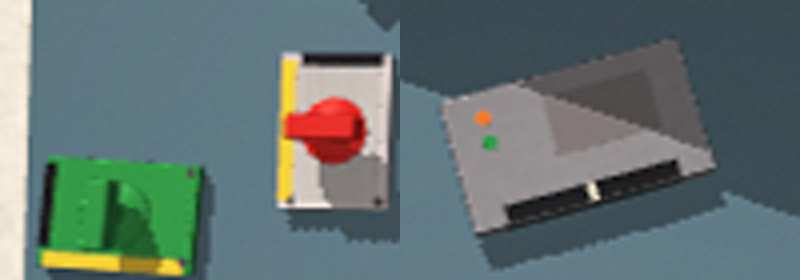

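The target is the silver drive with the red lifter at top-view pixel (178,222): yellow label on its left, connector at the top. The others are green at (184,166), (240,233) and (125,243), purple at (171,282) and the black lifter at (391,231). The crop confirms the target. The scanner tick is at about (293,163). Next I move over the scanner for a close look.

drive_tool(
  motion=[
    [[32,-29,0],[0,0,0]],
    [[32,-29,0],[0,0,0]],
    [[32,-29,0],[0,0,0]],
    [[32,-29,0],[0,0,0]],
    [[32,-29,0],[0,0,0]],
  ],
)

```text
time_s: 0.6
position: [0.2734, -0.4243, 0.2222]
tcp_rot: [[0.97, 0.245, -0.0], [0.245, -0.97, 0.001], [0.0, -0.001, -1.0]]
force: [0.2, -0.4, -0.2]
opening: 0.998
grasp_force: 0.0
```

drive_tool(
  motion=[
    [[32,-29,0],[0,0,0]],
    [[32,-29,0],[0,0,0]],
    [[32,-29,0],[0,0,0]],
    [[32,-29,0],[0,0,0]],
    [[32,-29,0],[0,0,0]],
  ],
)

```text
time_s: 1.1
position: [0.393, -0.2446, 0.2224]
tcp_rot: [[0.97, 0.245, -0.0], [0.245, -0.97, 0.0], [-0.0, -0.0, -1.0]]
force: [0.2, -1.1, 0.3]
opening: 1.0
grasp_force: 0.0
```

drive_tool(
  motion=[
    [[32,-29,0],[0,0,0]],
    [[32,-29,0],[0,0,0]],
    [[32,-29,0],[0,0,0]],
    [[32,-29,0],[0,0,0]],
    [[32,-29,0],[0,0,0]],
  ],
)

```text
time_s: 1.6
position: [0.5124, -0.0647, 0.2223]
tcp_rot: [[0.969, 0.245, -0.001], [0.245, -0.969, 0.0], [-0.001, -0.0, -1.0]]
force: [0.3, -0.5, -0.2]
opening: 1.002
grasp_force: 0.0
```

drive_tool(
  motion=[
    [[0,0,0],[0,0,0]],
    [[0,0,0],[0,0,0]],
    [[0,0,0],[0,0,0]],
  ],
)

```text
time_s: 1.9
position: [0.5111, -0.067, 0.2222]
tcp_rot: [[0.97, 0.245, -0.001], [0.245, -0.97, -0.0], [-0.001, -0.0, -1.0]]
force: [-0.2, 0.1, -0.2]
opening: 1.0
grasp_force: 0.0
```

Run:
```python
from h import *
import pickle
s=read_state();im=capture("wrist");cv2.imwrite("pics/w1.png",im[:,:,::-1]);pickle.dump((s,cam("wrist",s)),open("w1.pkl","wb"))
print(s["time_s"],s["position"],s["tcp_rot"].round(3),s["joint_positions"].round(1))
```

```text
1.9 [ 0.51112176 -0.06701658  0.22220504] [[ 0.97   0.245 -0.001]
 [ 0.245 -0.97  -0.   ]
 [-0.001 -0.    -1.   ]] [-19.9  21.9  97.6  -0.   60.6  56. ]
```

View pics/w1.png

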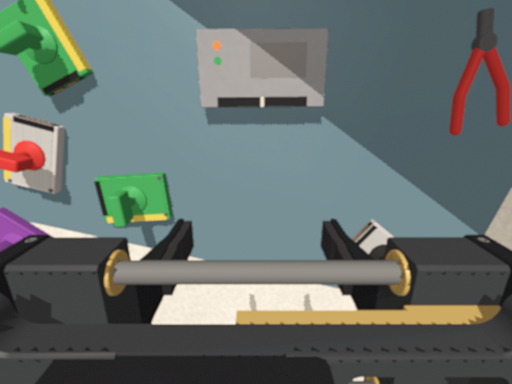

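Run:
```python
from h import *
import pickle
s,C=pickle.load(open("w1.pkl","rb"))
im=cv2.imread("pics/w1.png")
g=im.astype(int)
print("tick col rows",[tuple(g[r,262]) for r in range(92,112)])
print("edge col206",[tuple(g[r,206]) for r in range(100,112)])
print("row104",[int(g[104,c].sum()) for c in range(194,206)],[int(g[104,c].sum()) for c in range(318,330)])
for uv in((200.5,106.5),(325,106),(262.5,106),(218,100),(307,100)):
    print(uv,ray(C,uv,.022).round(4))
```

```text
tick col rows [(np.int64(165), np.int64(168), np.int64(174)), (np.int64(164), np.int64(168), np.int64(173)), (np.int64(163), np.int64(166), np.int64(172)), (np.int64(166), np.int64(171), np.int64(176)), (np.int64(181), np.int64(192), np.int64(199)), (np.int64(203), np.int64(219), np.int64(227)), (np.int64(212), np.int64(229), np.int64(237)), (np.int64(212), np.int64(229), np.int64(237)), (np.int64(212), np.int64(229), np.int64(236)), (np.int64(212), np.int64(229), np.int64(237)), (np.int64(212), np.int64(228), np.int64(236)), (np.int64(212), np.int64(229), np.int64(237)), (np.int64(212), np.int64(229), np.int64(237)), (np.int64(207), np.int64(224), np.int64(232)), (np.int64(183), np.int64(199), np.int64(208)), (np.int64(135), np.int64(144), np.int64(147)), (np.int64(104), np.int64(100), np.int64(87)), (np.int64(104), np.int64(98), np.int64(79)), (np.int64(105), np.int64(99), np.int64(81)), (np.int64(106), np.int64(100), np.int64(82))]
edge col206 [(np.int64(164), np.int64(167), np.int64(173)), (np.int64(164), np.int64(168), np.int64(173)), (np.int64(164), np.int64(169), np.int64(174)), (np.int64(165), np.int64(169), np.int64(174)), (np.int64(166), np.int64(169), np.int64(175)), (np.int64(164), np.int64(168), np.int64(173)), (np.int64(152), np.int64(155), np.int64(160)), (np.int64(126), np.int64(125), np.int64(122)), (np.int64(116), np.int64(110), np.int64(93)), (np.int64(112), np.int64(106), np.int64(86)), (np.int64(108), np.int64(103), np.int64(84)), (np.int64(114), np.int64(109), np.int64(89))]
row104 [423, 424, 423, 421, 422, 415, 432, 475, 504, 509, 509, 509] [500, 502, 500, 503, 481, 408, 323, 288, 282, 289, 286, 286]
(200.5, 106.5) [0.5679 0.0241 0.022 ]
(325, 106) [ 0.6081 -0.133   0.022 ]
(262.5, 106) [ 0.5882 -0.0541  0.022 ]
(218, 100) [0.5814 0.0036 0.022 ]
(307, 100) [ 0.6095 -0.1081  0.022 ]
```

drive_tool(
  motion=[
    [[0,0,0],[0,0,-0.148]],
    [[0,0,0],[0,0,-0.148]],
    [[0,0,0],[0,0,-0.148]],
    [[0,0,0],[0,0,-0.148]],
    [[0,0,0],[0,0,-0.148]],
  ],
)

```text
time_s: 2.45
position: [0.5112, -0.068, 0.2226]
tcp_rot: [[0.548, 0.837, -0.0], [0.837, -0.548, -0.0], [-0.0, -0.0, -1.0]]
force: [0.6, 0.1, -0.5]
opening: 0.998
grasp_force: 0.0
```

drive_tool(
  motion=[
    [[0,0,0],[0,0,-0.148]],
    [[0,0,0],[0,0,-0.148]],
    [[0,0,0],[0,0,-0.148]],
    [[0,0,0],[0,0,-0.148]],
  ],
)

```text
time_s: 2.85
position: [0.5112, -0.068, 0.2226]
tcp_rot: [[-0.012, 1.0, -0.0], [1.0, 0.012, -0.0], [-0.0, -0.0, -1.0]]
force: [0.4, -0.0, 0.9]
opening: 1.0
grasp_force: 0.0
```

drive_tool(
  motion=[
    [[44,-10,0],[0,0,0]],
    [[44,-10,0],[0,0,0]],
    [[44,-10,0],[0,0,0]],
    [[44,-10,0],[0,0,0]],
  ],
)

```text
time_s: 3.25
position: [0.4697, 0.1089, 0.2226]
tcp_rot: [[-0.005, 1.0, -0.0], [1.0, 0.005, -0.0], [-0.0, -0.0, -1.0]]
force: [0.2, 0.5, -0.9]
opening: 1.0
grasp_force: 0.0
```

drive_tool(
  motion=[
    [[44,-10,0],[0,0,0]],
    [[44,-10,0],[0,0,0]],
    [[44,-10,0],[0,0,0]],
    [[0,0,0],[0,0,0]],
    [[0,0,0],[0,0,0]],
  ],
)

```text
time_s: 3.75
position: [0.439, 0.2404, 0.2226]
tcp_rot: [[-0.01, 1.0, -0.0], [1.0, 0.01, -0.001], [-0.001, -0.0, -1.0]]
force: [0.4, -0.9, 0.2]
opening: 0.999
grasp_force: 0.0
```

Run:
```python
from h import *
import pickle
s=read_state();im=capture("wrist");cv2.imwrite("pics/w2.png",im[:,:,::-1]);C=cam("wrist",s);pickle.dump((s,C),open("w2.pkl","wb"))
print(s["time_s"],s["position"],s["tcp_rot"].round(3),s["joint_positions"].round(1))
for nm,lo,hi,z in(("red",(0,200,120),(5,255,255),.064),("yel",(22,150,120),(32,255,255),.015)):
    for a,c,m in blobs(im,lo,hi,60): print(nm,a,c.round(1),ray(C,c,z).round(3))
```

```text
3.75 [0.43902718 0.24044832 0.22255767] [[-0.01   1.    -0.   ]
 [ 1.     0.01  -0.001]
 [-0.001 -0.    -1.   ]] [15.9 20.7 99.6 -0.  59.7 15.4]
red 116 [253.3 162.9] [0.433 0.254 0.064]
yel 453 [197.5  47.1] [0.362 0.39  0.015]
yel 158 [136.6 120.5] [0.275 0.3   0.015]
yel 367 [263.  138.8] [0.446 0.277 0.015]
yel 88 [393.8 175. ] [0.635 0.227 0.015]
yel 138 [360.9 197. ] [0.592 0.193 0.015]
yel 156 [218.3 245.8] [0.378 0.11  0.015]
```

View pics/w2.png

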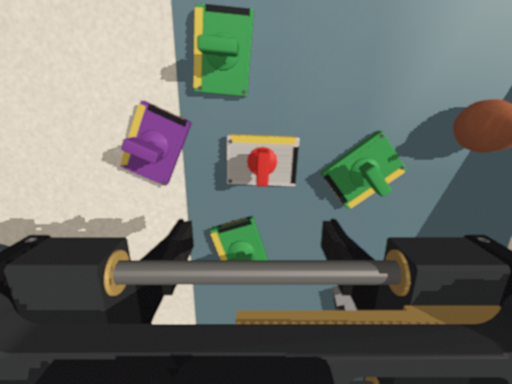

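Run:
```python
from h import *
import pickle
s,C=pickle.load(open("w2.pkl","rb"))
im=cv2.imread("pics/w2.png")[:,:,::-1].copy()
# drive mask: bright low-saturation or yellow or red near target
h=cv2.cvtColor(im,cv2.COLOR_RGB2HSV)
m=((h[...,1]<60)&(h[...,2]>110))|((h[...,0]>20)&(h[...,0]<33)&(h[...,1]>120)&(h[...,2]>110))
w=np.zeros_like(m);w[125:200,215:310]=1;m=(m&w).astype(np.uint8)
m=cv2.morphologyEx(m,cv2.MORPH_OPEN,np.ones((3,3)))
pts=cv2.findNonZero(m);r=cv2.boxPoints(cv2.minAreaRect(pts))
P=np.array([ray(C,p,.015) for p in r]);print(r.round(1).tolist(),P.round(4).tolist(),"centre",P.mean(0).round(4),
 [round(float(np.linalg.norm(P[i]-P[i-1])),4) for i in range(4)])
ey=[p for p in cv2.findNonZero(((h[...,0]>20)&(h[...,0]<33)&(h[...,1]>120)&w.astype(bool)).astype(np.uint8))[:,0]]
l=cv2.fitLine(np.array(ey,np.float32),2,0,.01,.01).ravel();a=ray(C,l[2:]-20*l[:2],.015);b=ray(C,l[2:]+20*l[:2],.015);d=b-a
print("drive x yaw",np.degrees(np.arctan2(d[1],d[0])))
red=((h[...,0]<5)|(h[...,0]>174))&(h[...,1]>170)&(h[...,2]>60)&w.astype(bool)
ys,xs=np.nonzero(red);print("red",xs.min(),xs.max(),ys.min(),ys.max())
for y in range(ys.min(),ys.max()+1,4): print(y,xs[ys==y].min(),xs[ys==y].max(),end="; ")
for uv in((263,186),(263,175)):print(ray(C,uv,.064))
```

```text
[[215.0, 199.0], [215.0, 125.0], [309.0, 125.0], [309.0, 199.0]] [[0.3761, 0.1881, 0.015], [0.3803, 0.2952, 0.015], [0.5078, 0.2963, 0.015], [0.5153, 0.1894, 0.015]] centre [0.4449 0.2422 0.015 ] [0.1392, 0.1071, 0.1276, 0.1072]
drive x yaw -1.6886165090585261
red 248 275 148 185
148 259 265; 152 252 271; 156 249 274; 160 248 275; 164 249 275; 168 250 273; 172 254 270; 176 258 267; 180 258 266; 184 258 266; [0.4454478  0.22441024 0.064     ]
[0.44521224 0.23880436 0.064     ]
```

Run:
```python
from h import *
import pickle
s,C=pickle.load(open("w2.pkl","rb"))
P=np.array([ray(C,p,.015) for p in((228,135),(299,136.5),(297.5,187),(226.5,185))])
print(P.round(4).tolist(),P.mean(0),[round(float(np.linalg.norm(P[i]-P[i-1])),4) for i in range(4)])
im=cv2.imread("pics/w2.png")
cv2.imwrite("pics/crop2.png",cv2.resize(im[120:200,210:315],None,fx=7,fy=7,interpolation=cv2.INTER_CUBIC))
```

```text
[[0.3976, 0.2819, 0.015], [0.4952, 0.2808, 0.015], [0.4972, 0.2078, 0.015], [0.3937, 0.21, 0.015]] [0.44589616 0.24512301 0.015     ] [0.072, 0.0976, 0.0729, 0.1035]
```

View pics/crop2.png

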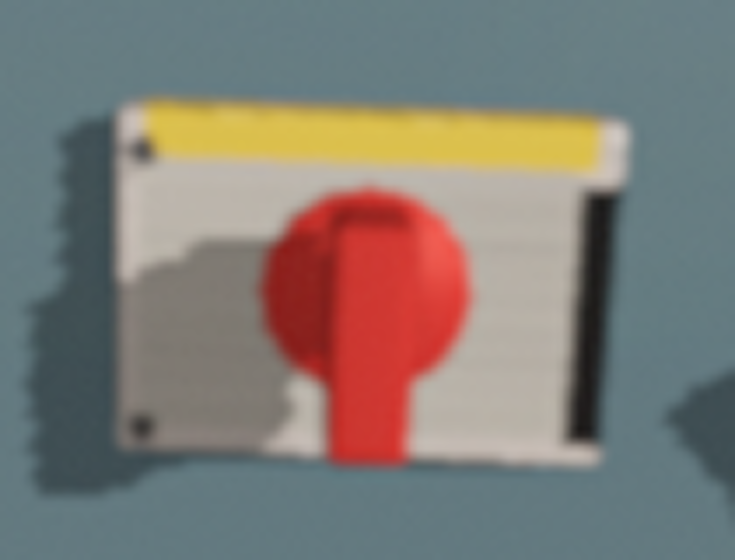

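Lid and block agree: grip at about (0.4455, 0.2455), drive x yaw about -1.5°; block ends at crop (369,225) to (369,465). Descending.

drive_tool(
  motion=[
    [[5,6.5,0],[0,0,0.035]],
    [[0,0,40],[0,0,0]],
    [[0,0,40],[0,0,0]],
    [[0,0,30],[0,0,0]],
    [[0,0,20],[0,0,0]],
  ],
)

```text
time_s: 4.3
position: [0.4455, 0.2432, 0.0905]
tcp_rot: [[0.03, 1.0, -0.003], [1.0, -0.03, -0.001], [-0.001, -0.003, -1.0]]
force: [-0.6, -0.1, 0.4]
opening: 0.999
grasp_force: 0.0
```

drive_tool(
  motion=[
    [[0,0,20],[0,0,0]],
    [[0,0,20],[0,0,0]],
    [[0,0,20],[0,0,0]],
    [[0,0,0],[0,0,0]],
    [[0,0,0],[0,0,0]],
  ],
)

```text
time_s: 4.8
position: [0.4463, 0.2444, 0.0326]
tcp_rot: [[0.029, 1.0, -0.001], [1.0, -0.029, -0.0], [-0.0, -0.001, -1.0]]
force: [1.2, -0.6, 0.2]
opening: 0.998
grasp_force: 0.0
```

drive_tool(
  motion=[
    [[0,0,0],[0,0,0]],
    [[0,0,0],[0,0,0]],
    [[0,0,0],[0,0,0]],
    [[0,0,0],[0,0,0]],
    [[0,0,0],[0,0,0]],
  ],
  gripper=0,
)

```text
time_s: 5.3
position: [0.4457, 0.2462, 0.0329]
tcp_rot: [[0.026, 1.0, 0.001], [1.0, -0.026, 0.0], [0.0, 0.001, -1.0]]
force: [-0.0, 0.2, -0.3]
opening: 0.633
grasp_force: 0.0
```

drive_tool(
  motion=[
    [[0,0,0],[0,0,0]],
    [[0,0,0],[0,0,0]],
    [[0,0,0],[0,0,0]],
    [[0,0,0],[0,0,0]],
    [[0,0,0],[0,0,0]],
  ],
)

```text
time_s: 5.8
position: [0.4457, 0.246, 0.0325]
tcp_rot: [[0.026, 1.0, 0.0], [1.0, -0.026, 0.0], [0.0, 0.0, -1.0]]
force: [1.4, 0.5, -1.1]
opening: 0.182
grasp_force: 30.0
```

drive_tool(
  motion=[
    [[0,0,-15],[0,0,0]],
    [[0,0,-25],[0,0,0]],
    [[0,0,-30],[0,0,0]],
    [[0,0,-20],[0,0,0]],
    [[0,0,0],[0,0,0]],
  ],
)

```text
time_s: 6.3
position: [0.4473, 0.2465, 0.1247]
tcp_rot: [[0.026, 1.0, 0.005], [1.0, -0.026, 0.002], [0.002, 0.005, -1.0]]
force: [0.4, -0.1, -1.5]
opening: 0.179
grasp_force: 30.0
```

drive_tool(
  motion=[
    [[0,0,0],[0,0,0.1]],
    [[0,0,0],[0,0,0.144]],
    [[0,0,0],[0,0,0.144]],
    [[0,0,0],[0,0,0.144]],
    [[0,0,0],[0,0,0.144]],
  ],
)

```text
time_s: 6.8
position: [0.4445, 0.2456, 0.1209]
tcp_rot: [[0.65, 0.76, -0.003], [0.76, -0.65, -0.001], [-0.003, -0.002, -1.0]]
force: [-0.5, -0.2, -1.7]
opening: 0.18
grasp_force: 30.0
```

drive_tool(
  motion=[
    [[0,0,0],[0,0,0.144]],
    [[0,0,0],[0,0,0.144]],
    [[0,0,0],[0,0,0.144]],
    [[0,0,0],[0,0,0.144]],
    [[0,0,0],[0,0,0.042]],
  ],
)

```text
time_s: 7.3
position: [0.4446, 0.2456, 0.1209]
tcp_rot: [[0.97, 0.245, -0.003], [0.245, -0.97, -0.001], [-0.003, 0.0, -1.0]]
force: [-0.1, 0.5, -1.8]
opening: 0.178
grasp_force: 30.0
```

drive_tool(
  motion=[
    [[2,30,0],[0,0,0]],
    [[2.5,41,0],[0,0,0]],
    [[2.5,41,0],[0,0,0]],
    [[2.5,41,0],[0,0,0]],
    [[2.5,41,0],[0,0,0]],
  ],
)

```text
time_s: 7.8
position: [0.5046, 0.0596, 0.1209]
tcp_rot: [[0.969, 0.248, -0.003], [0.248, -0.969, 0.0], [-0.003, -0.001, -1.0]]
force: [-0.4, 0.4, -2.1]
opening: 0.178
grasp_force: 30.0
```

drive_tool(
  motion=[
    [[2.5,41,0],[0,0,0]],
    [[2.5,41,0],[0,0,0]],
    [[2.5,30,0],[0,0,0]],
    [[0.5,20,0],[0,0,0]],
    [[0,0,0],[0,0,0]],
  ],
)

```text
time_s: 8.3
position: [0.5466, -0.0677, 0.1209]
tcp_rot: [[0.97, 0.245, -0.0], [0.245, -0.97, -0.0], [-0.0, 0.0, -1.0]]
force: [-0.6, 0.1, -1.9]
opening: 0.182
grasp_force: 30.0
```

drive_tool(
  motion=[
    [[0,0,0],[0,0,0]],
    [[0,0,0],[0,0,0]],
  ],
)

```text
time_s: 8.5
position: [0.5445, -0.0636, 0.1215]
tcp_rot: [[0.969, 0.249, -0.003], [0.249, -0.969, 0.001], [-0.002, -0.002, -1.0]]
force: [-0.1, 0.0, -1.8]
opening: 0.179
grasp_force: 30.0
```

Run:
```python
from h import *
s=read_state();im=capture("wrist");cv2.imwrite("pics/w3.png",im[60:360,60:460,::-1])
p=s["position"];R=s["tcp_rot"];W=np.array([.5878,-.0543,p[2]])
print(s["time_s"],p,R.round(3).tolist(),"window in tool mm",(1000*R.T@(W-p)).round(1),"yaw err deg",np.degrees(np.arctan2(R[1,0],R[0,0]))-14.36)
```

```text
8.5 [ 0.54452807 -0.06355937  0.12154747] [[0.969, 0.249, -0.003], [0.249, -0.969, 0.001], [-0.002, -0.002, -1.0]] window in tool mm [44.2  1.8 -0.1] yaw err deg 0.05227805893342108
```

View pics/w3.png

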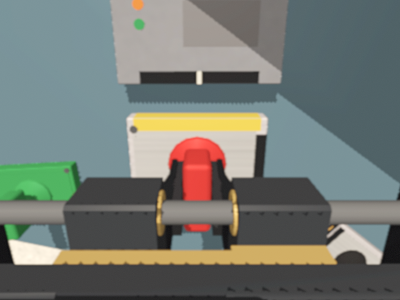

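drive_tool(
  motion=[
    [[0,2,25],[0,0,0]],
    [[0,0,25],[0,0,0]],
    [[0,0,18],[0,0,0]],
    [[0,0,10],[0,0,0]],
    [[0,0,7],[0,0,0]],
  ],
)

```text
time_s: 9.05
position: [0.546, -0.0659, 0.0368]
tcp_rot: [[0.968, 0.249, -0.001], [0.249, -0.968, 0.0], [-0.001, -0.001, -1.0]]
force: [0.2, 0.1, -1.9]
opening: 0.181
grasp_force: 30.0
```

drive_tool(
  motion=[
    [[0,0,2],[0,0,0]],
    [[0,0,1],[0,0,0]],
    [[0,0,0],[0,0,0]],
    [[0,0,0],[0,0,0]],
    [[0,0,0],[0,0,0]],
  ],
)

```text
time_s: 9.55
position: [0.5468, -0.0669, 0.0351]
tcp_rot: [[0.969, 0.248, 0.001], [0.248, -0.969, -0.0], [0.001, 0.001, -1.0]]
force: [0.8, 0.3, -1.8]
opening: 0.182
grasp_force: 30.0
```

drive_tool(
  motion=[
    [[2,0,0],[0,0,0]],
    [[2,0,0],[0,0,0]],
    [[2,0,0],[0,0,0]],
    [[1.5,0,0],[0,0,0]],
    [[0,0,0],[0,0,0]],
  ],
)

```text
time_s: 10.05
position: [0.5541, -0.0649, 0.0345]
tcp_rot: [[0.969, 0.248, 0.0], [0.248, -0.969, -0.0], [0.0, 0.0, -1.0]]
force: [0.2, -0.4, -2.1]
opening: 0.179
grasp_force: 30.0
```

drive_tool(
  motion=[
    [[0.5,0,0],[0,0,0]],
    [[0.5,0,0],[0,0,0]],
    [[0.5,0,0],[0,0,0]],
    [[0,0,0],[0,0,0]],
    [[0,0,0],[0,0,0]],
  ],
)

```text
time_s: 10.55
position: [0.5551, -0.0646, 0.0345]
tcp_rot: [[0.969, 0.248, -0.0], [0.248, -0.969, 0.0], [-0.0, -0.0, -1.0]]
force: [-0.8, -0.1, -2.1]
opening: 0.184
grasp_force: 30.0
```

drive_tool(
  motion=[
    [[0,0,1],[0,0,0]],
    [[0,0,1],[0,0,0]],
    [[0,0,0],[0,0,0]],
    [[0,0,0],[0,0,0]],
  ],
)

```text
time_s: 10.95
position: [0.5551, -0.0646, 0.0325]
tcp_rot: [[0.969, 0.248, -0.0], [0.248, -0.969, -0.0], [-0.0, 0.0, -1.0]]
force: [-0.5, -0.8, -1.7]
opening: 0.176
grasp_force: 30.0
```

drive_tool(
  motion=[
    [[0.5,0,0],[0,0,0]],
    [[0.5,0,0],[0,0,0]],
    [[0,0,0],[0,0,0]],
    [[0,0,0],[0,0,0]],
    [[0,0,0],[0,0,0]],
  ],
)

```text
time_s: 11.45
position: [0.5562, -0.0643, 0.0325]
tcp_rot: [[0.969, 0.248, 0.0], [0.248, -0.969, 0.0], [0.0, 0.0, -1.0]]
force: [-0.6, 0.1, -1.7]
opening: 0.186
grasp_force: 30.0
```

drive_tool(
  motion=[
    [[0,0,0],[0,0,0]],
    [[0,0,0],[0,0,0]],
    [[0,0,0],[0,0,0]],
    [[0,0,0],[0,0,0]],
    [[0,0,0],[0,0,0]],
  ],
)

```text
time_s: 11.95
position: [0.5561, -0.0643, 0.0325]
tcp_rot: [[0.969, 0.248, 0.0], [0.248, -0.969, -0.0], [0.0, 0.0, -1.0]]
force: [1.0, 0.5, -2.1]
opening: 0.178
grasp_force: 30.0
```

Run:
```python
from h import *
s=read_state();im=capture("wrist")
p=s["position"];R=s["tcp_rot"];W=np.array([.5878,-.0543,p[2]])
print(s["time_s"],p,s["force"],"window in tool mm",(1000*R.T@(W-p)).round(1),s["joint_positions"].round(1))
t=capture("top")[130:210,235:355]
cv2.imwrite("pics/w4.png",np.hstack([cv2.resize(im[80:280,150:370],None,fx=2,fy=2,interpolation=cv2.INTER_CUBIC),cv2.resize(t,(330,400))[:, :]])[:,:,::-1])
```

```text
11.95 [ 0.55613053 -0.06433008  0.03254762] [ 0.97824406  0.48685133 -2.0843934 ] window in tool mm [33.2 -1.9  0. ] [-18.   41.6  99.3  -0.   39.1  57.6]
```

View pics/w4.png

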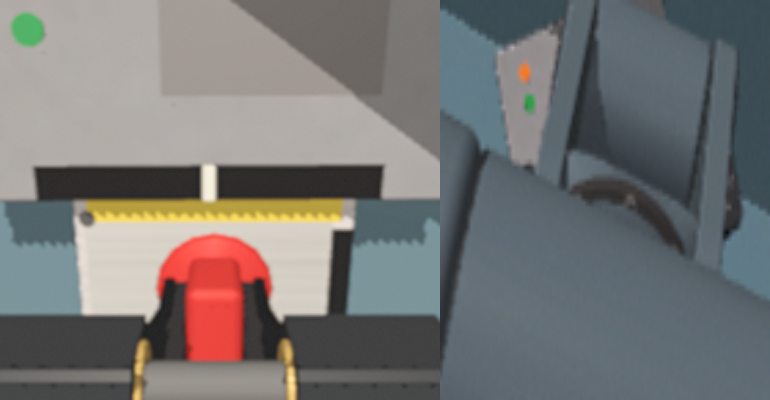

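Label side is at the window edge; the drive centre at crop x≈215 against the tick at 208 (about 4 mm off). I'll nudge until light contact, settle it, correct the centring and hold.

drive_tool(
  motion=[
    [[0.5,-2,0],[0,0,0]],
    [[0.5,-2,0],[0,0,0]],
    [[0.5,0,0],[0,0,0]],
    [[0,0,0],[0,0,0]],
    [[0,0,0],[0,0,0]],
  ],
)

```text
time_s: 12.55
position: [0.5555, -0.0604, 0.0326]
tcp_rot: [[0.968, 0.249, -0.002], [0.249, -0.968, -0.0], [-0.002, -0.0, -1.0]]
force: [-3.5, -4.2, 1.4]
opening: 0.18
grasp_force: 30.0
```

drive_tool(
  motion=[
    [[0.5,0,0.5],[0,0,0]],
    [[0,0,0.5],[0,0,0]],
    [[0,0,0],[0,0,0]],
    [[0,0,0],[0,0,0]],
    [[0,0,0],[0,0,0]],
  ],
)

```text
time_s: 13.05
position: [0.5554, -0.0604, 0.0326]
tcp_rot: [[0.968, 0.249, -0.003], [0.249, -0.968, -0.001], [-0.003, -0.0, -1.0]]
force: [-6.0, -5.0, 8.2]
opening: 0.176
grasp_force: 30.0
```

drive_tool(
  motion=[
    [[0,0,0],[0,0,0]],
    [[0,0,0],[0,0,0]],
    [[0,0,0],[0,0,0]],
    [[0,0,0],[0,0,0]],
    [[0,0,0],[0,0,0]],
  ],
)

```text
time_s: 13.55
position: [0.5554, -0.0604, 0.0326]
tcp_rot: [[0.968, 0.249, -0.003], [0.249, -0.968, -0.001], [-0.003, -0.0, -1.0]]
force: [-5.7, -4.7, 7.9]
opening: 0.183
grasp_force: 30.0
```

drive_tool(
  motion=[
    [[0,0,0],[0,0,0]],
    [[0,0,0],[0,0,0]],
    [[0,0,0],[0,0,0]],
    [[-3,0,-1],[0,0,0]],
    [[-10,0,-5],[0,0,0]],
  ],
)

```text
time_s: 14.05
position: [0.5453, -0.0629, 0.0374]
tcp_rot: [[0.969, 0.248, 0.002], [0.248, -0.969, 0.0], [0.002, 0.0, -1.0]]
force: [-0.3, -0.5, -1.7]
opening: 0.184
grasp_force: 30.0
```

drive_tool(
  motion=[
    [[-15,0,-15],[0,0,0]],
    [[-12,0,-15],[0,0,0]],
    [[0,0,-4],[0,0,-0.1]],
    [[0,0,0],[0,0,-0.145]],
    [[0,0,0],[0,0,-0.145]],
  ],
)

```text
time_s: 14.55
position: [0.5179, -0.0696, 0.0719]
tcp_rot: [[0.798, 0.602, 0.001], [0.602, -0.798, 0.0], [0.001, 0.0, -1.0]]
force: [-0.7, 1.0, -1.6]
opening: 0.181
grasp_force: 30.0
```

drive_tool(
  motion=[
    [[0,0,0],[0,0,-0.145]],
    [[0,0,0],[0,0,-0.145]],
    [[0,0,0],[0,0,-0.145]],
    [[0,0,0],[0,0,-0.145]],
    [[0,0,0],[0,0,-0.145]],
  ],
)

```text
time_s: 15.05
position: [0.5178, -0.0695, 0.0715]
tcp_rot: [[0.198, 0.98, -0.0], [0.98, -0.198, 0.001], [0.001, -0.0, -1.0]]
force: [-0.5, 0.3, -2.8]
opening: 0.182
grasp_force: 30.0
```

drive_tool(
  motion=[
    [[0,0,0],[0,0,-0.145]],
    [[0,0,0],[0,0,-0.145]],
    [[0,0,0],[0,0,-0.145]],
    [[0,0,0],[0,0,-0.021]],
    [[0,0,0],[0,0,0]],
  ],
)

```text
time_s: 15.55
position: [0.518, -0.0697, 0.0716]
tcp_rot: [[-0.246, 0.969, -0.0], [0.969, 0.246, 0.0], [0.0, 0.0, -1.0]]
force: [0.5, -0.6, -2.4]
opening: 0.181
grasp_force: 30.0
```

drive_tool(
  motion=[
    [[0,0,0],[0,0,0]],
    [[0,0,0],[0,0,0]],
  ],
)

```text
time_s: 15.75
position: [0.5182, -0.0698, 0.0715]
tcp_rot: [[-0.247, 0.969, 0.0], [0.969, 0.247, 0.0], [0.0, 0.0, -1.0]]
force: [0.4, -0.3, -1.8]
opening: 0.18
grasp_force: 30.0
```

Run:
```python
from h import *
s=read_state();im=capture("wrist")
p=s["position"];R=s["tcp_rot"];W=np.array([.5893,-.0539,p[2]])
print(s["time_s"],p,s["force"],R.round(3).tolist(),"window in tool mm",(1000*R.T@(W-p)).round(1),"yaw err",np.degrees(np.arctan2(R[1,1],R[0,1]))-14.36)
cv2.imwrite("pics/w5.png",im[:,:,::-1])
```

```text
15.75 [ 0.51824948 -0.06981481  0.07154103] [ 0.37538849 -0.28225762 -1.80815016] [[-0.247, 0.969, 0.0], [0.969, 0.247, 0.0], [0.0, 0.0, -1.0]] window in tool mm [-2.1 72.8  0. ] yaw err -0.054558860313623114
```

View pics/w5.png

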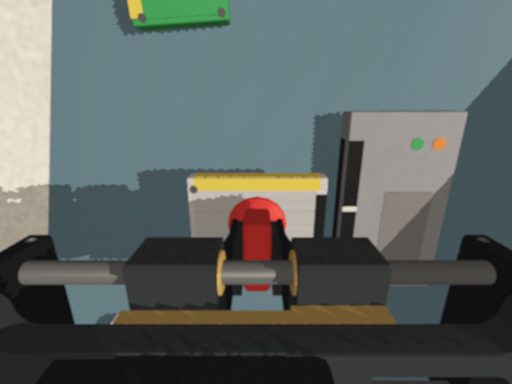

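The connector end (right, around pixel 320,220) faces the window, with the tick at (349,209). I'll lower it, slide it in until contact, and release.

drive_tool(
  motion=[
    [[-2,0,12],[0,0,0]],
    [[0,0,15],[0,0,0]],
    [[0,0,10],[0,0,0]],
    [[0,0,1],[0,0,0]],
    [[0,0,0],[0,0,0]],
  ],
)

```text
time_s: 16.3
position: [0.5185, -0.0718, 0.0328]
tcp_rot: [[-0.248, 0.969, -0.001], [0.969, 0.248, 0.0], [0.001, -0.001, -1.0]]
force: [0.3, 0.5, -1.4]
opening: 0.181
grasp_force: 30.0
```

drive_tool(
  motion=[
    [[0,5,0],[0,0,0]],
    [[0,6,0],[0,0,0]],
    [[0,5,0],[0,0,0]],
    [[0,3,0],[0,0,0]],
    [[0,0,0],[0,0,0]],
  ],
)

```text
time_s: 16.8
position: [0.5381, -0.067, 0.0337]
tcp_rot: [[-0.249, 0.969, 0.001], [0.969, 0.249, -0.0], [-0.001, 0.001, -1.0]]
force: [-0.5, 0.7, -1.7]
opening: 0.182
grasp_force: 30.0
```

drive_tool(
  motion=[
    [[0,1,0],[0,0,0]],
    [[0,0.5,0],[0,0,0]],
    [[0,0.5,0],[0,0,0]],
    [[0,0,0],[0,0,0]],
    [[0,0,0],[0,0,0]],
  ],
)

```text
time_s: 17.3
position: [0.5391, -0.0666, 0.0335]
tcp_rot: [[-0.248, 0.969, -0.0], [0.969, 0.248, 0.0], [0.0, -0.0, -1.0]]
force: [-0.5, 0.5, -1.2]
opening: 0.183
grasp_force: 30.0
```

drive_tool(
  motion=[
    [[0,0.5,0],[0,0,0]],
    [[0,0.5,0],[0,0,0]],
    [[0,0.5,0],[0,0,0]],
    [[0,0,0],[0,0,0]],
    [[0,0,0],[0,0,0]],
  ],
)

```text
time_s: 17.8
position: [0.5403, -0.0662, 0.0335]
tcp_rot: [[-0.248, 0.969, -0.001], [0.969, 0.248, 0.0], [0.0, -0.001, -1.0]]
force: [-1.3, -0.5, -1.4]
opening: 0.181
grasp_force: 30.0
```

drive_tool(
  motion=[
    [[0,0.5,0.5],[0,0,0]],
    [[0,0.5,0.5],[0,0,0]],
    [[0,0,0],[0,0,0]],
    [[0,0,0],[0,0,0]],
    [[0,0,0],[0,0,0]],
  ],
)

```text
time_s: 18.3
position: [0.5404, -0.0659, 0.0324]
tcp_rot: [[-0.249, 0.969, -0.002], [0.969, 0.249, 0.0], [0.001, -0.002, -1.0]]
force: [-6.1, -2.6, -0.2]
opening: 0.181
grasp_force: 30.0
```

drive_tool(
  motion=[
    [[0,0,0],[0,0,0]],
    [[0,0,0],[0,0,0]],
    [[0,0,0],[0,0,0]],
    [[0,0,0],[0,0,0]],
    [[0,0,0],[0,0,0]],
  ],
  gripper=0.5,
)

```text
time_s: 18.8
position: [0.5423, -0.066, 0.0328]
tcp_rot: [[-0.248, 0.969, 0.001], [0.969, 0.248, -0.0], [-0.001, 0.001, -1.0]]
force: [-1.0, 0.9, -0.5]
opening: 0.481
grasp_force: 0.0
```

drive_tool(
  motion=[
    [[0,0,0],[0,0,0]],
    [[0,0,0],[0,0,0]],
    [[0,0,0],[0,0,0]],
    [[0,0,0],[0,0,0]],
    [[0,0,0],[0,0,0]],
  ],
)

```text
time_s: 19.3
position: [0.5416, -0.066, 0.0326]
tcp_rot: [[-0.248, 0.969, 0.0], [0.969, 0.248, -0.0], [-0.0, 0.0, -1.0]]
force: [0.1, -1.5, 1.5]
opening: 0.501
grasp_force: 0.0
```

drive_tool(
  motion=[
    [[0,0,-10],[0,0,0]],
    [[0,0,-20],[0,0,0]],
    [[0,0,-30],[0,0,0]],
    [[0,0,-40],[0,0,0]],
    [[0,0,-40],[0,0,0]],
  ],
)

```text
time_s: 19.8
position: [0.541, -0.0658, 0.1743]
tcp_rot: [[-0.248, 0.969, -0.001], [0.969, 0.248, 0.0], [0.0, -0.001, -1.0]]
force: [1.5, -0.5, -0.5]
opening: 0.503
grasp_force: 0.0
```

drive_tool(
  motion=[
    [[0,0,-40],[0,0,0]],
    [[0,0,-20],[0,0,0]],
    [[0,0,0],[0,0,0]],
    [[0,0,0],[0,0,0]],
  ],
)

```text
time_s: 20.2
position: [0.5412, -0.0658, 0.2329]
tcp_rot: [[-0.248, 0.969, 0.001], [0.969, 0.248, -0.0], [-0.0, 0.0, -1.0]]
force: [-0.2, -0.2, -0.1]
opening: 0.499
grasp_force: 0.0
```

Run:
```python
from h import *
s=read_state();im=capture("wrist");print(s["time_s"],s["position"])
C=cam("wrist",s)
# expected pixels: window centre at top edge, and expected drive lid corners if centred & flush
W=np.array([.5893,-.0539,0]);x=np.array([.969,.248,0]);y=np.array([-.248,.969,0])
print(proj(C,W+[0,0,.022]).round(1),[proj(C,W-a*x+b*y+[0,0,.015]).round(1).tolist() for a,b in((100,35),(100,-35),(0,35),(0,-35)) for a,b in[(a/1e3,b/1e3)]])
cv2.imwrite("pics/w6.png",im[:,:,::-1])
```

```text
20.2 [ 0.54120104 -0.06582615  0.23294798]
[292.2 164.8] [[222.1, 139.6], [223.9, 186.6], [292.6, 139.5], [290.7, 186.6]]
```

View pics/w6.png

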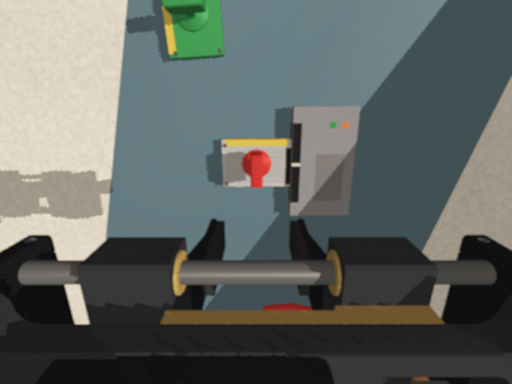

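The drive lies flat with its connector end against the window at (290,163), centred on the tick and square to the face. Its corners match the expected pixels, the fingers are clear, and I'm handing in.

```bash
python3 -c "
from rig import *;print(hand_in())"
```

```text
the job is handed in; nothing more can be done
None
```

I held the red-lifter drive's labelled side flat against the window for about a second, then turned it and left it released, connector end flush and centred on the window; I handed in at about 20 s and got no verdict back.

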